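# Fit a fresh filter cartridge in the framing bench's dust extractor

### The job

First clear the picture-moulding off-cut from the dust extractor's port and lay it flat in the yellow off-cut tray. Then take the fresh filter (blue cap, white body), lower it into the port with its lugs through the entry slots, push it down against the spring, turn it a quarter turn clockwise (seen from above) and let it rise so that it is locked in its pockets, and let go; do not force it. Leave the spent filter, the spray can, the brush pot and the stapler standing where they are.

Things in the scene. Friction and masses are not known exactly. Their poses are not given: they have to be found in the camera images.
- extractor: Bench dust extractor, fixed: grey box 180 x 180 mm, its top 98 mm high, with a round black collar (outer diameter 110 mm) rising through the middle of its top to 110 mm. Origin: centre of its underside, on the table; z up; the collar's axis is its z axis.
- port (a point): Centre of the collar's flat top edge, 110 mm above the extractor's origin, on the collar axis; axes as the extractor's. The bore is 77 mm in diameter. Solid stops block turning anticlockwise from the entry slots, and turning beyond the pockets.
- entry_slot (a point): One of the two entry slots for the lugs (white marks), at collar top height, 42 mm from the axis at the extractor's +x; the other is at -x. They reach 46 mm from the axis and let the lugs in when the filter's x axis is within about 6 degrees of the extractor's x axis, either way round.
- pocket (a point): One of the two locking pockets (green marks), at collar top height, 42 mm from the axis at the extractor's -y; the other is at +y: a quarter turn clockwise (from above) from the slots, along a covered channel. Roof underside: 9 mm below the collar top along the channel, 5 mm in the pockets, where a lug has about 4 degrees of play either way.
- spring_plate (a joint): Round plate (diameter 58 mm) on a spring in the port, pushing the filter's underside up. 0 = up, plate top 45 mm below the collar top; grows downwards (m), limit 0.020. Pushes 6 N at 0, plus 0.5 N per mm. Unlocked, the filter floats at 0; locked about 0.006; lugs pass under the roof beyond 0.010; the flange meets the collar at 0.015 and ends the push.
- fresh_filter: The filter to fit: white body, blue cap, loose, 0.2 to 0.4 kg, upright. Origin: centre of its underside, z up. Body 72 mm in diameter, 60 mm high, chamfered foot; two lugs on its sides at +x and -x, 14 mm wide, 38 to 46 mm above the origin, out to 45 mm from the axis; flange 92 mm in diameter from 60 to 66 mm. Locked, its origin is 59 mm above the extractor's; at the bottom of the push 50 mm.
- filter_grip (a point): Centre of the fresh filter's bar grip, 84 mm above its origin. The bar stands on the cap from 66 to 102 mm, is 72 mm long along the filter's x axis (the same line as the lugs) and 16 mm thick along y. A half turn makes no difference to the fit.
- spent_filter: Bystander: a used filter of the same shape and frame, dull brown-grey all over. Leave it standing.
- offcut: Off-cut of dark picture moulding with gilt lines, loose, about 90 g, 150 mm long along x, 30 mm wide along y, 26 mm high, lying across the collar's top. Origin: centre of its underside.
- offcut_mid (a point): Middle of the off-cut, 13 mm above its underside.
- tray: Yellow open tray for off-cuts, fixed, 120 mm (x) by 210 mm (y), 35 mm high, walls and floor 4 mm. Origin: centre of its underside; its long side is its y axis.
- spray_can: Bystander: red spray can, diameter 58 mm, 170 mm high, origin at the centre of its underside.
- brush_pot: Bystander: blue pot with brushes, diameter 60 mm, pot 90 mm high, brushes up to 140 mm. Origin at the centre of its underside.
- stapler: Bystander: black and orange framing stapler, 170 x 40 mm, 130 mm high, behind the extractor. Origin at the centre of its underside.

How it is judged:
By the outcome, as a careful person would: the job done as asked, in the order asked, and still so for the second after the job is handed in, with the robot touching nothing.
It also fails if it takes over 61 s, if anything falls off the work surface, if the arm or the gripper's body presses on something with over 40 N, if the wrist force passes 120 N, or if a joint passes its speed limit or range.

### The arm

A 6-joint arm with a two-finger parallel gripper is mounted at the origin on the work surface. World frame = base frame: x ahead of the robot, y to its left, z up, the work surface at z = 0. Lengths are in m, angles in rad, forces in N, time in s.
With the tool pointing down it reaches from about 0.3 to 0.875 m from the base axis. Payload 4.2 kg.
Tool frame: the origin (TCP) lies at the very end of the fingers, on their centre line; the grasp point (between the pads) lies 19 mm behind it (r.hold_point_z is the distance from the TCP to the grasp point, in m); z points along the fingers, y is the direction in which the jaws open and shut (so a half turn about z gives the same grasp; the last joint's range is limited). The gripper opens to 85 mm and grips with 20 to 120 N. Pads are 22 mm wide; open, the fingers measure 114 mm over their backs; the gripper's body (76 mm by 85 mm) begins 54 mm behind the grasp point. The pads swing forward as they close: fully open they stand 13 mm farther back than shut.
Start: joints at [-1.213, 0.32, 1.565, -0, 1.257, -0.02], TCP at [0.212, -0.534, 0.231] pointing down, gripper open.
Joint ranges: [-3.11, 3.11], [-0.84, 2.01], [0.21, 2.61], [-1.34, 4.49], [0.05, 2.63], [-2.56, 2.56]. Speed limits (rad/s): [2.57, 2.57, 3.14, 3.14, 3.14, 3.14].

### API

Orientations are given as a unit quaternion [w, x, y, z].
In Python, from workcell import r gives the robot as it stands. The module is installed in compiled form; this text tells all that it offers.
- The arm moves only by the tool step_arm, never from a script. Its argument "motion" is a list of rows, each a list of 3 entries, a list of its own where there are three numbers: the gripper command: -1 is fully open, 1 is shut, values between are in proportion, then the shift along the tool's x, y, z normalised to -1 to 1, where 1 is 0.2 m, then the turn about the tool's z normalised to -1 to 1, where 1 is pi/2 rad. A call has 1 to 12 rows; each row is the pose to reach, as a shift and turn from the pose commanded when the call began, along the tool's axes at that moment; what a row does not reach only later rows make up. A row lasts 1/12 s, in which the tool goes at most 41.7 mm and 7.16 degrees, less where a joint would pass 70% of its speed; a pose out of reach is approached as far as the arm can. A call with a number of a shift or a turn outside -1 to 1 is refused whole. A call with a gripper value outside its range is refused whole. The fingers move at their own pace and stop on an object; "squeeze" is the grip in N (left out, the last holds). Time passes only in rows, so rows that repeat a pose let the fingers close. It gives the time, the measured TCP pose, the force and the opening at its end, in the units of the state.
- r.observe(): the state, without advancing time (a new reading comes with each control period).
- r.read_camera(name): name is "side" or "top"; returns a dict with "frame" (420x560x3 uint8, red, green, blue), "K" (3x3 intrinsics, pixels), "k1" (the pictures are not rectified: a ray, as slopes to the right and down, at radius r is drawn at 1 + k1 r^2 times it, then the intrinsics apply), "world_from_camera" (4x4, takes a point from camera to world coordinates). Camera axes: x right, y up, looking along -z (the intrinsics and any distortion apply to the point x, -y, -z); pixel columns grow to the right and rows downward; lengths in m; the calibration is good to about 2 mm. A picture is of the moment at which its call begins. There is no depth.
- r.finish_job(): hands the job in, once; it reports no verdict.
The state is a dict: "time_s": time; "joints": joint angles; "qd": joint speeds; "joint_efforts": joint torques, N m; "ee_pos": TCP position; "eef_rot": TCP orientation; "force": force on the tool from outside, world axes, zero at the start; "moment": the same for the moment, N m; "width": opening from 0.0 (shut) to 1.0 (fully open).
Only numpy, scipy, OpenCV 4.12 (cv2) and the standard library are available. Lean on these libraries where they do the work, as an engineer would, in place of code of your own. Each camera call takes 0.05 s, during which the arm holds its last target. There are 200 camera calls.

## Working session

There is one attempt and no reset: what is moved stays moved. The work goes in short steps, Python scripts to look and compute and a tool call to move; the robot and the scene stay as the last step left them, time stands still between calls to the robot, and variables do not carry over. Pictures are saved under pics/ and viewed, about 8 in all and at most 12, crops included, and the job is handed in when it is done.

Besides the shell and the picture viewer there is one more tool, called after ">>>" in YAML: its name, and indented under it one key for each argument. step_arm: Moves the arm, as the interface text tells. Its arguments: {"type":"object","properties":{"motion":{"type":"array"},"squeeze":{"type":"number"}},"required":["motion"]}

```bash
mkdir -p pics
cat > h.py <<'E'
import numpy as np, cv2
from workcell import r
def cam(n,save=None):
    c=r.read_camera(n)
    if save: cv2.imwrite(f'pics/{save}.png',c['frame'][:,:,::-1])
    return c
def ray(c,u,v):
    K=np.array(c['K']);k1=c['k1'];T=np.array(c['world_from_camera'])
    d=np.array([(u-K[0,2])/K[0,0],(v-K[1,2])/K[1,1]]);p=d.copy()
    for _ in range(30): p=d/(1+k1*(p@p))
    return T[:3,3],T[:3,:3]@np.array([p[0],-p[1],-1.])
def onz(c,u,v,z):
    o,d=ray(c,u,v); return o+d*(z-o[2])/d[2]
def proj(c,P):
    K=np.array(c['K']);T=np.array(c['world_from_camera'])
    q=T[:3,:3].T@(np.array(P)-T[:3,3]);p=np.array([q[0],-q[1]])/-q[2];p=p*(1+c['k1']*(p@p))
    return K[0,0]*p[0]+K[0,2],K[1,1]*p[1]+K[1,2]
E
python3 - <<'E'
from h import *
for n in('top','side'):
    c=cam(n,n+'0');print(n,np.round(c['K'],1).tolist(),c['k1'],np.round(c['world_from_camera'],3).tolist())
print(r.observe())
E
```

```text
top [[509.9, 0.0, 277.6], [0.0, 509.9, 208.0], [0.0, 0.0, 1.0]] -0.1280660944555636 [[-0.011, 0.985, -0.173, 0.396], [-1.0, -0.009, 0.012, 0.034], [0.01, 0.173, 0.985, 1.106], [0.0, 0.0, 0.0, 1.0]]
side [[415.1, 0.0, 277.9], [0.0, 415.1, 210.5], [0.0, 0.0, 1.0]] -0.0656969298898461 [[-0.992, 0.086, -0.092, 0.48], [-0.125, -0.749, 0.65, 0.543], [-0.013, 0.656, 0.754, 0.706], [0.0, 0.0, 0.0, 1.0]]
{'time_s': 0.1, 'joints': array([-1.21296886e+00,  3.20212371e-01,  1.56559416e+00,  2.48727532e-05,
        1.25739338e+00, -1.99868872e-02]), 'qd': array([-0.00054943, -0.00037141, -0.00074721,  0.00151717, -0.00038458,
       -0.00054017]), 'joint_efforts': array([ 3.38296259e-04, -4.16411376e+01, -2.34704715e+01, -1.39771196e-04,
        4.91084007e-03,  2.96840286e-08]), 'ee_pos': array([ 0.21197106, -0.5340258 ,  0.23056088]), 'eef_rot': array([-7.94179782e-04,  9.82210443e-01,  1.87781790e-01, -1.23445502e-04]), 'force': array([-0.25457775, -0.51267832,  0.03932157]), 'moment': array([ 0.01777333,  0.04687229, -0.03049529]), 'width': 0.9989490565483168}
```

View pics/top0.png

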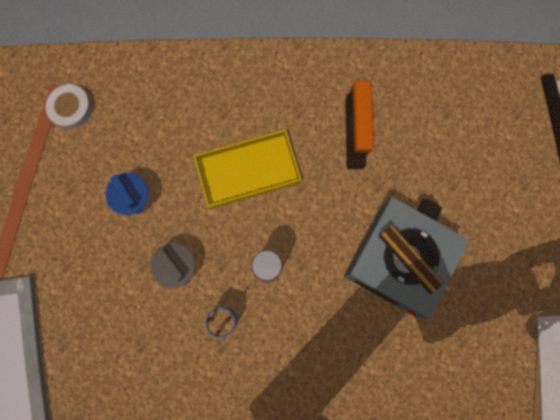

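View pics/side0.png

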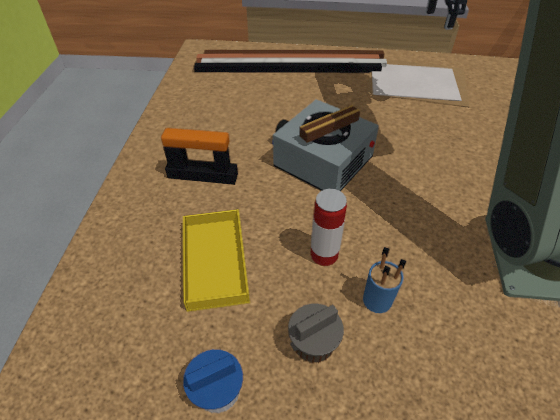

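The top view shows the fresh filter at (127,192), the tray at (248,168), the extractor at about (410,258) with the off-cut across it, the spray can at (267,265) and the pot at (220,322). I'll enlarge the extractor and filter.

Run:
```python
from h import *
a=cv2.imread('pics/top0.png')
f=lambda x,y,w,h,s:cv2.resize(a[y:y+h,x:x+w],None,fx=s,fy=s,interpolation=cv2.INTER_CUBIC)
cv2.imwrite('pics/crop0.png',np.hstack([f(345,190,130,135,4)[:540],cv2.resize(f(95,160,66,135,4),(264,540))]))
```

```text
(no output)
```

View pics/crop0.png

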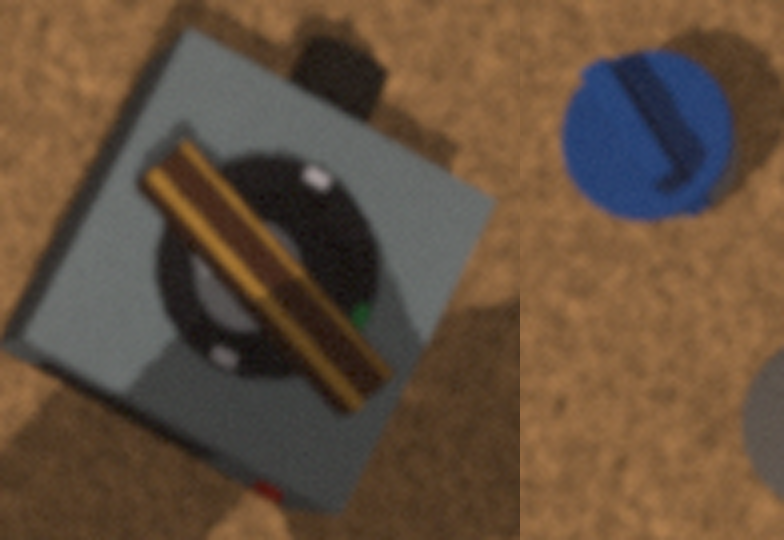

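The crop shows white marks at full-frame (424,234.5) and (401,279), a green mark at (435,269), and the off-cut running from about (387,229) to (436,288). The bar on the blue cap needs more contrast.

Run:
```python
from h import *
T=cam('top');S=cam('side');rt,rs=T['frame'],S['frame']
w1,w2,g=onz(T,424.2,234.5,.11),onz(T,401,279,.11),onz(T,435.2,269,.11)
c=(w1+w2)/2;print('port',c,'d',np.linalg.norm(w1-w2),'ang',np.degrees(np.arctan2(*(w1-w2)[1::-1])), 'green',g-c,np.linalg.norm(g-c))
def ctr(img,f,mn=150):
    m=f(img.astype(int)).astype(np.uint8)*255
    m=cv2.morphologyEx(m,cv2.MORPH_CLOSE,np.ones((3,3)))
    cs=[k for k in cv2.findContours(m,0,1)[0] if cv2.contourArea(k)>mn]
    return cs
blue=lambda i:(i[...,2]>i[...,0]*1.6)&(i[...,2]>i[...,1]*1.25)&(i[...,2]>40)
yel=lambda i:(i[...,0]>90)&(i[...,1]>.65*i[...,0])&(i[...,2]<.35*i[...,0])
for n,C in(('top',T),('side',S)):
    for k in ctr(C['frame'],blue):
        e=cv2.fitEllipse(k);print(n,'blue',e,cv2.contourArea(k),onz(C,*e[0],.066))
    for k in ctr(C['frame'],yel,1000):
        b=cv2.boxPoints(cv2.minAreaRect(k));P=np.array([onz(C,*q,.035) for q in b]);print(n,'tray',b.round(1).tolist(),P.round(3).tolist(),P.mean(0).round(3))
# offcut (gilt/dark) corners from the crop, z=.136 top
oc=[(345+x/4,190+y/4) for x,y in((143,178),(184,140),(392,378),(357,412))]
P=np.array([onz(T,*q,.136) for q in oc]);print('off',P.round(4),P.mean(0),np.linalg.norm(P[0]-P[3]),np.linalg.norm(P[0]-P[1]),np.degrees(np.arctan2(*((P[2]-P[1])[1::-1]))),np.degrees(np.arctan2(*((P[3]-P[0])[1::-1]))))
# high-contrast crops
def hc(img,x,y,w,h,s):
    q=cv2.resize(img[y:y+h,x:x+w,::-1],(w*s,h*s),interpolation=cv2.INTER_CUBIC).astype(float)*1.6
    return np.clip(q,0,255).astype(np.uint8)
a=hc(rt,100,165,56,56,7);b=hc(rs,175,340,78,78,5)
o=np.zeros((400,790,3),np.uint8);o[:392,:392]=a;o[:390,396:786]=b;cv2.imwrite('pics/crop1.png',o)
for t in range(0,390,35): pass
```

```text
port [ 0.47130375 -0.2439044   0.11      ] d 0.10116895509625302 ang -30.486041593430645 green [-0.02538004 -0.04418507  0.        ] 0.05095554179484962
top blue ((126.66360473632812, 193.4027862548828), (40.64006042480469, 41.1859245300293), 71.07978057861328) 1307.5 [0.61320415 0.33800089 0.066     ]
top tray [[191.39999389648438, 154.5], [286.8999938964844, 126.69999694824219], [303.20001220703125, 182.5], [207.6999969482422, 210.3000030517578]] [[0.705, 0.208, 0.035], [0.766, -0.001, 0.035], [0.64, -0.035, 0.035], [0.581, 0.17, 0.035]] [0.673 0.085 0.035]
side blue ((212.69552612304688, 379.0379638671875), (55.85405731201172, 60.77936553955078), 43.419776916503906) 2665.0 [0.61357205 0.34187097 0.066     ]
side blue ((383.0445556640625, 282.86822509765625), (31.972476959228516, 62.929786682128906), 19.981060028076172) 725.0 [0.35019135 0.13984041 0.066     ]
side tray [[172.89999389648438, 216.39999389648438], [238.39999389648438, 208.6999969482422], [249.60000610351562, 303.79998779296875], [184.10000610351562, 311.5]] [[0.782, 0.007, 0.035], [0.646, -0.03, 0.035], [0.584, 0.192, 0.035], [0.697, 0.221, 0.035]] [0.677 0.098 0.035]
off [[ 0.513  -0.176   0.136 ]
 [ 0.5312 -0.197   0.136 ]
 [ 0.4146 -0.2935  0.136 ]
 [ 0.3988 -0.2754  0.136 ]] [ 0.46440768 -0.2354534   0.136     ] 0.15128889588644076 0.027784515574008725 -140.38258279604264 -138.95879535470132
```

View pics/crop1.png

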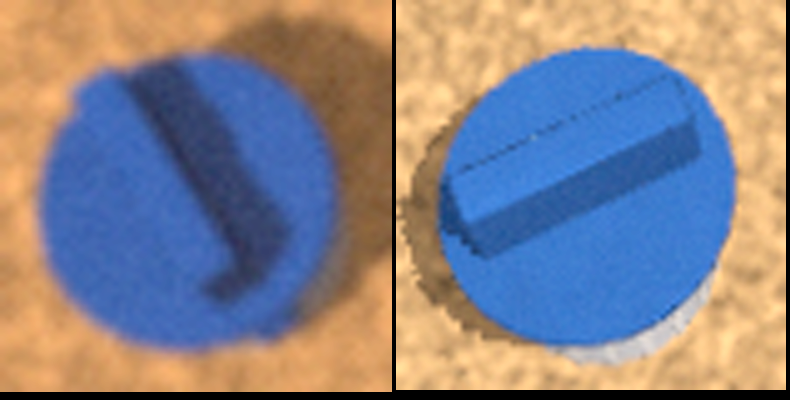

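The side crop shows the bar top's corners at crop (450,180), (682,75), (697,120) and (475,222). The top crop shows its right upper edge running from (128,80) to (240,268).

Run:
```python
from h import *
T=cam('top');S=cam('side')
A=lambda P,i,j:np.degrees(np.arctan2(*((P[j]-P[i])[1::-1])))
P=np.array([onz(S,175+(x-396)/5,340+y/5,.102) for x,y in((450,180),(682,75),(697,120),(475,222))])
print(P.round(4),P.mean(0),A(P,0,1),A(P,3,2),[np.linalg.norm(P[i]-P[i-1]).round(4) for i in range(4)])
Q=np.array([onz(T,100+x/7,165+y/7,.102) for x,y in((73,95),(128,75),(240,268),(203,293))])
print(Q.round(4),Q.mean(0),A(Q,1,2),A(Q,0,3),[np.linalg.norm(Q[i]-Q[i-1]).round(4) for i in range(4)])
# side check of offcut & port center
import scipy.spatial.transform as st
print(proj(S,[.4644,-.2355,.136]),proj(S,[.4713,-.2439,.11]))
R=st.Rotation.from_quat(r.observe()['eef_rot'],scalar_first=True).as_matrix();print(R.round(3))
a=S['frame'][90:180,260:390,::-1];cv2.imwrite('pics/crop2.png',cv2.resize(a,None,fx=6,fy=6,interpolation=cv2.INTER_CUBIC))
```

```text
[[0.6459 0.354  0.102 ]
 [0.5849 0.3144 0.102 ]
 [0.5779 0.3273 0.102 ]
 [0.6356 0.3649 0.102 ]] [0.61108171 0.34014975 0.102     ] -146.97284985341173 -146.94644364096249 [np.float64(0.0149), np.float64(0.0727), np.float64(0.0147), np.float64(0.0688)]
[[0.637  0.3627 0.102 ]
 [0.6428 0.3466 0.102 ]
 [0.5852 0.3109 0.102 ]
 [0.5779 0.3215 0.102 ]] [0.61073604 0.33544691 0.102     ] -148.27475333023017 -145.110349525048 [np.float64(0.072), np.float64(0.0171), np.float64(0.0678), np.float64(0.0128)]
(np.float64(330.7426978261405), np.float64(118.3697061295385)) (np.float64(327.0079308842823), np.float64(125.1623392251293))
[[ 0.929  0.369 -0.   ]
 [ 0.369 -0.929  0.001]
 [ 0.    -0.001 -1.   ]]
```

View pics/crop2.png

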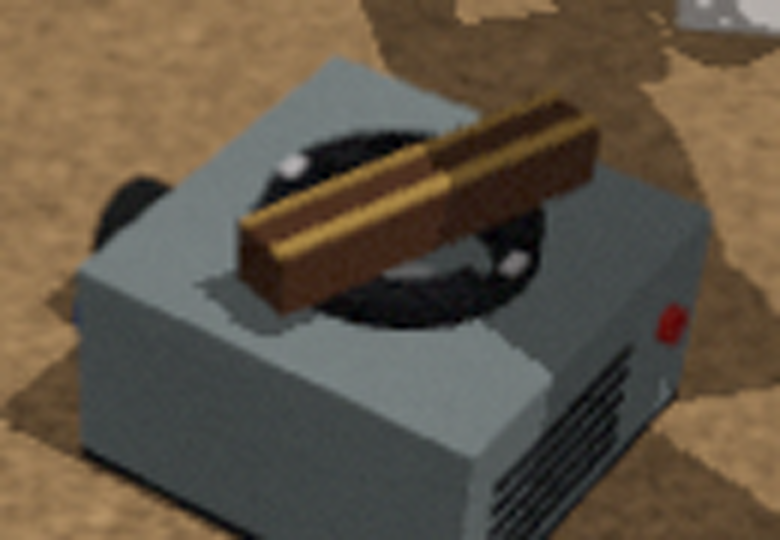

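```bash
cat >> h.py <<'E'
from scipy.spatial.transform import Rotation as Ro
def go(x,y,z,ang):
    s=r.observe();R=Ro.from_quat(s['eef_rot'],scalar_first=True).as_matrix()
    d=R.T@(np.array([x,y,z])-s['ee_pos'])/.2
    a=np.degrees(np.arctan2(R[1,0],R[0,0]));t=-((ang-a+180)%360-180)/90
    print('shift',d.round(4),'turn',round(t,4),'| tool ang',a.round(2),'pos',s['ee_pos'].round(4),'tilt',R[:,2].round(4),'F',s['force'].round(1),'w',round(s['width']*85,1),'j6',np.degrees(s['joints'][5]).round(1),'t',s['time_s'])
E
python3 - <<'E'
from h import *
T=cam('top');S=cam('side')
P=np.array([onz(T,*q,.035) for q in((195,157),(288,131),(301,181),(208,207))]);print(P.round(3),P.mean(0))
P=np.array([onz(S,*q,.035) for q in((183,219),(239,212),(247,298),(184,306))]);print(P.round(3),P.mean(0))
print('can',onz(T,267,265,.17),'stapler',onz(T,363,117,.13),'pot',onz(T,220,322,.09),'spent',onz(T,173,266,.08))
go(.4655,-.235,.2306,40.3)
E
```

```text
[[ 0.699  0.2    0.035]
 [ 0.756 -0.004  0.035]
 [ 0.643 -0.03   0.035]
 [ 0.588  0.17   0.035]] [0.67156346 0.08393212 0.035     ]
[[ 0.758  0.012  0.035]
 [ 0.643 -0.021  0.035]
 [ 0.59   0.181  0.035]
 [ 0.701  0.211  0.035]] [0.67303874 0.0955307  0.035     ]
can [0.45504652 0.04336575 0.17      ] stapler [ 0.75335699 -0.15290152  0.13      ] pot [0.34910426 0.13724694 0.09      ] spent [0.46009031 0.23355285 0.08      ]
shift [ 1.7299 -0.9239  0.0031] turn -0.2073 | tool ang 21.65 pos [ 0.2121 -0.5344  0.2312] tilt [-1.e-04  2.e-04 -1.e+00] F [ 0.6  0.1 -0.2] w 85.0 j6 -1.1 t 0.4
```

>>> step_arm:
  motion:
    - [-0.4,[1,-0.6,0],0]
    - [-0.4,[1,-0.6,0],0]
    - [-0.4,[1,-0.6,0],0]
    - [-0.4,[1,-0.6,0],0]
    - [-0.4,[1,-0.6,0],-0.1]
    - [-0.4,[1,-0.6,0],-0.2]
    - [-0.4,[1,-0.6,0],-0.207]
  squeeze: 30

```text
time_s: 0.98
ee_pos: [0.356, -0.3454, 0.2316]
eef_rot: [-0.001, 0.937, 0.349, 0.001]
force: [0.3, -0.2, -0.8]
width: 0.699
```

```bash
python3 -c "
from h import *
go(.4655,-.235,.15,40.3)"
```

```text
shift [ 0.7743 -0.0593  0.4094] turn 0.0061 | tool ang 40.85 pos [ 0.356  -0.3454  0.2316] tilt [ 0.0014  0.0016 -1.    ] F [ 0.3 -0.2 -0.8] w 59.4 j6 3.6 t 0.9833
```

>>> step_arm:
  motion:
    - [-0.35,[0.77,-0.06,0.2],0.006]
    - [-0.35,[0.77,-0.06,0.2],0.006]
    - [-0.35,[0.77,-0.06,0.2],0.006]
    - [-0.35,[0.77,-0.06,0.2],0.006]
    - [-0.35,[0.77,-0.06,0.3],0.006]
    - [-0.35,[0.77,-0.06,0.41],0.006]
    - [-0.35,[0.77,-0.06,0.41],0.006]

```text
time_s: 1.57
ee_pos: [0.4615, -0.2384, 0.1457]
eef_rot: [-0.003, 0.94, 0.341, -0.003]
force: [-0.7, 0.3, 0.3]
width: 0.675
```

Run:
```python
from h import *
go(.4655,-.235,.114,40.3)
T=cam('top');S=cam('side')
a=cv2.resize(T['frame'][190:325,345:475,::-1],(390,405));b=cv2.resize(S['frame'][80:188,260:364,::-1],(390,405))
cv2.imwrite('pics/g1.png',np.hstack([a,b]))
```

```text
shift [0.0267 0.0007 0.1582] turn -0.0052 | tool ang 39.83 pos [ 0.4615 -0.2384  0.1457] tilt [-0.0072  0.0038 -1.    ] F [-0.7  0.3  0.3] w 57.4 j6 21.6 t 1.5667
```

View pics/g1.png

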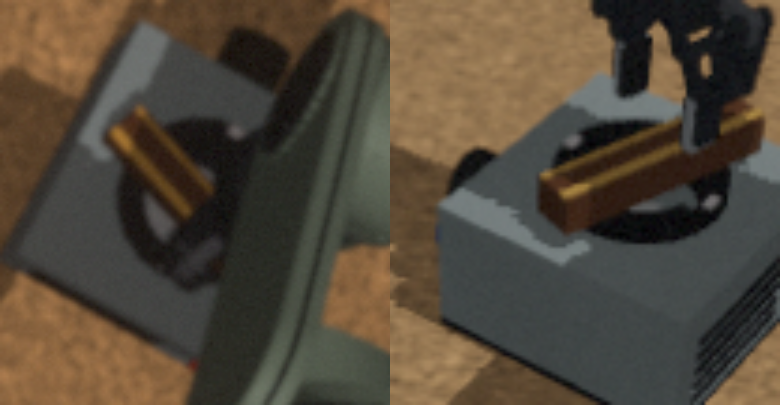

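The side picture shows the open fingers straddling the off-cut near its middle, with tips at crop (630,90) and (702,148) still above it. I'll lower and close.

>>> step_arm:
  motion:
    - [-0.35,[0.01,0,0.15],0]
    - [-0.35,[0.01,0,0.15],0]
    - [-0.35,[0.01,0,0.15],0]
    - [0.8,[0.01,0,0.15],0]
    - [0.8,[0.01,0,0.15],0]
    - [0.8,[0.01,0,0.15],0]
    - [0.8,[0.01,0,0.15],0]
    - [0.8,[0.01,0,0.15],0]
  squeeze: 30

```text
time_s: 2.33
ee_pos: [0.4657, -0.2398, 0.1211]
eef_rot: [0.001, 0.941, 0.34, 0.001]
force: [-1.0, -0.1, 7.0]
width: 0.341
```

```bash
python3 -c "
from h import *
go(.672,.09,.26,105.6)"
```

```text
shift [ 1.8479 -0.6069 -0.6947] turn -0.7319 | tool ang 39.73 pos [ 0.4657 -0.2398  0.1211] tilt [ 0.0025 -0.0017 -1.    ] F [-1.  -0.1  7. ] w 29.0 j6 21.8 t 2.3333
```

>>> step_arm:
  motion:
    - [0.8,[0,0,-0.1],0]
    - [0.8,[0,0,-0.3],0]
    - [0.8,[0,0,-0.5],0]
    - [0.8,[0,0,-0.7],0]
    - [0.8,[0.2,-0.06,-0.7],-0.06]
    - [0.8,[0.35,-0.12,-0.7],-0.12]
    - [0.8,[0.5,-0.18,-0.7],-0.18]
    - [0.8,[0.65,-0.23,-0.7],-0.24]
    - [0.8,[0.8,-0.28,-0.7],-0.3]
    - [0.8,[0.9,-0.32,-0.7],-0.36]
    - [0.8,[1,-0.35,-0.7],-0.42]
    - [0.8,[1,-0.35,-0.7],-0.48]

```text
time_s: 3.33
ee_pos: [0.5759, -0.0542, 0.2593]
eef_rot: [-0.0, 0.747, 0.665, 0.001]
force: [-0.6, -0.8, -1.1]
width: 0.342
```

```bash
python3 -c "
from h import *
go(.672,.09,.26,105.6)"
```

```text
shift [ 0.7718  0.3946 -0.0016] turn -0.2467 | tool ang 83.39 pos [ 0.5759 -0.0542  0.2593] tilt [ 0.0016  0.0016 -1.    ] F [-0.6 -0.8 -1.1] w 29.1 j6 0.0 t 3.3333
```

>>> step_arm:
  motion:
    - [0.8,[0.2,0.1,0],-0.06]
    - [0.8,[0.4,0.2,0],-0.12]
    - [0.8,[0.6,0.3,0],-0.18]
    - [0.8,[0.77,0.395,0],-0.247]
    - [0.8,[0.77,0.395,0],-0.247]
    - [0.8,[0.77,0.395,0.2],-0.247]
    - [0.8,[0.77,0.395,0.4],-0.247]
    - [0.8,[0.77,0.395,0.6],-0.247]
    - [0.8,[0.77,0.395,0.8],-0.247]
    - [0.8,[0.77,0.395,0.9],-0.247]
    - [0.8,[0.77,0.395,0.9],-0.247]

```text
time_s: 4.25
ee_pos: [0.6673, 0.0849, 0.0734]
eef_rot: [-0.004, 0.608, 0.794, -0.004]
force: [-0.8, 0.1, -1.4]
width: 0.344
```

Run:
```python
from h import *
go(.672,.09,.018,105.6)
T=cam('top');S=cam('side')
a=cv2.resize(T['frame'][110:230,170:320,::-1],(390,312));b=cv2.resize(S['frame'][150:330,150:300,::-1],(390,468))
o=np.zeros((468,780,3),np.uint8);o[:312,:390]=a;o[:,390:]=b
cv2.imwrite('pics/g2.png',o)
```

```text
shift [0.0183 0.0326 0.2765] turn -0.0052 | tool ang 105.13 pos [0.6673 0.0849 0.0734] tilt [-0.0119 -0.0016 -0.9999] F [-0.8  0.1 -1.4] w 29.2 j6 -8.8 t 4.25
```

View pics/g2.png

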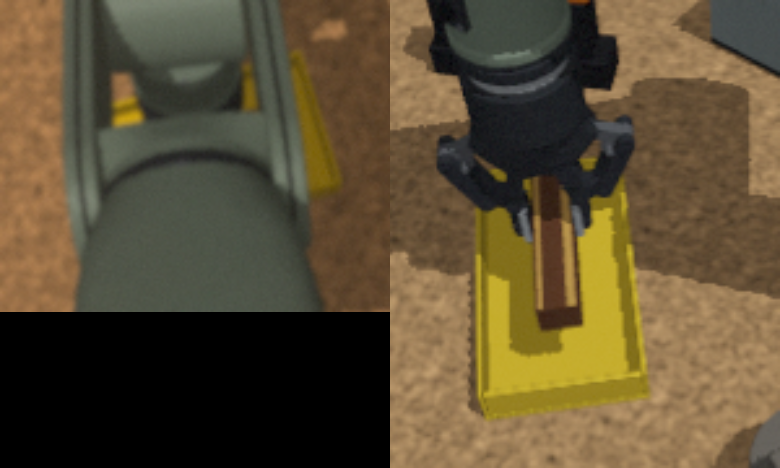

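The side picture shows the off-cut centred over the tray and in line with its long side, its near end at crop (558,320). I'll lower, release and rise.

>>> step_arm:
  motion:
    - [0.8,[0,0,0.12],0]
    - [0.8,[0,0,0.2],0]
    - [0.8,[0,0,0.23],0]
    - [0.8,[0,0,0.25],0]
    - [0.8,[0,0,0.25],0]
    - [0.1,[0,0,0.25],0]
    - [0.0,[0,0,0.25],0]
    - [0.0,[0,0,0.25],0]
    - [0.0,[0,0,0.25],0]

```text
time_s: 5.1
ee_pos: [0.672, 0.0857, 0.0303]
eef_rot: [0.001, 0.608, 0.794, 0.001]
force: [0.7, -0.4, -0.9]
width: 0.498
```

```bash
python3 -c "
from h import *
go(.612,.339,.25,213)"
```

```text
shift [ 1.3005  0.0439 -1.0989] turn -1.1982 | tool ang 105.16 pos [0.672  0.0857 0.0303] tilt [ 1.7e-03  1.0e-04 -1.0e+00] F [ 0.7 -0.4 -0.9] w 42.4 j6 -8.9 t 5.1
```

>>> step_arm:
  motion:
    - [0,[0,0,-0.2],0]
    - [0,[0,0,-0.4],0]
    - [0,[0,0,-0.6],0]
    - [0,[0,0,-0.8],0]
    - [-0.4,[0.2,0.01,-1],-0.08]
    - [-0.4,[0.4,0.02,-1],-0.16]
    - [-0.4,[0.6,0.03,-1],-0.24]
    - [-0.4,[0.8,0.03,-1],-0.32]
    - [-0.4,[1,0.03,-1],-0.4]
    - [-0.4,[1,0.03,-1],-0.48]
    - [-0.4,[1,0.03,-1],-0.56]
    - [-0.4,[1,0.03,-1],-0.62]

```text
time_s: 6.1
ee_pos: [0.6243, 0.2817, 0.2296]
eef_rot: [0.0, 0.161, 0.987, -0.0]
force: [0.1, -0.1, -0.1]
width: 0.7
```

Run:
```python
from h import *
go(.612,.339,.25,213)
T=cam('top');S=cam('side','s3')
a=cv2.resize(T['frame'][110:230,95:320,::-1],(390,208));b=cv2.resize(S['frame'][180:420,100:300,::-1],(390,468))
o=np.zeros((468,780,3),np.uint8);o[:208,:390]=a;o[:,390:]=b
cv2.imwrite('pics/g3.png',o)
```

```text
shift [ 0.1494  0.252  -0.1022] turn -0.573 | tool ang 161.43 pos [0.6243 0.2817 0.2296] tilt [ 4.e-04 -1.e-04 -1.e+00] F [ 0.1 -0.1 -0.1] w 59.5 j6 -48.1 t 6.1
```

View pics/g3.png

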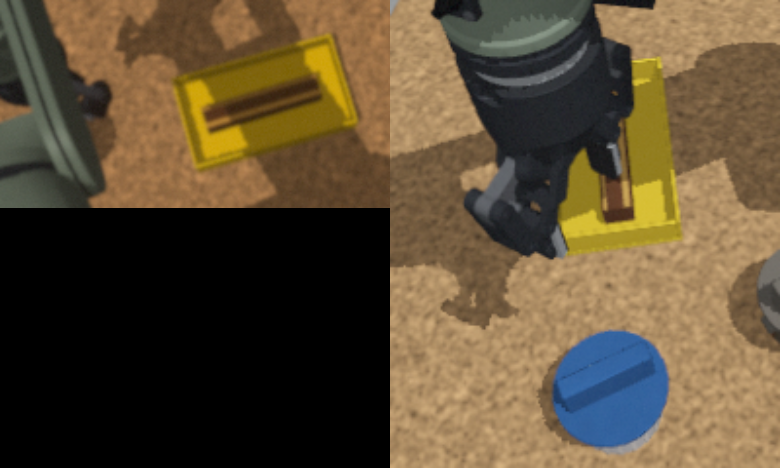

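The top crop shows the off-cut lying flat inside the tray, parallel to its long side. Now the filter.

>>> step_arm:
  motion:
    - [-0.3,[0.15,0.25,-0.05],-0.08]
    - [-0.3,[0.15,0.25,-0.05],-0.16]
    - [-0.3,[0.15,0.25,-0.05],-0.24]
    - [-0.3,[0.15,0.25,0],-0.32]
    - [-0.3,[0.15,0.25,0],-0.4]
    - [-0.3,[0.15,0.25,0.1],-0.48]
    - [-0.3,[0.15,0.25,0.3],-0.56]
    - [-0.3,[0.15,0.25,0.4],-0.573]
    - [-0.3,[0.15,0.25,0.5],-0.573]
    - [-0.3,[0.15,0.25,0.5],-0.573]

```text
time_s: 7.03
ee_pos: [0.6105, 0.3356, 0.1244]
eef_rot: [-0.005, -0.279, 0.96, -0.001]
force: [-1.1, 0.9, -1.1]
width: 0.649
```

```bash
python3 -c "
from h import *
go(.612,.339,.073,213)"
```

```text
shift [-0.0179  0.0101  0.2569] turn -0.0071 | tool ang -147.64 pos [0.6105 0.3356 0.1244] tilt [-0.0081 -0.0044 -1.    ] F [-1.1  0.9 -1.1] w 55.1 j6 -94.5 t 7.0333
```

>>> step_arm:
  motion:
    - [-0.3,[0,0,0.1],0]
    - [-0.3,[0,0,0.18],0]
    - [-0.3,[0,0,0.22],0]
    - [-0.3,[0,0,0.22],0]
    - [-0.3,[0,0,0.22],0]

```text
time_s: 7.45
ee_pos: [0.6134, 0.3374, 0.0862]
eef_rot: [0.001, -0.28, 0.96, 0.0]
force: [0.5, -0.0, 0.4]
width: 0.65
```

```bash
python3 -c "
from h import *
go(.612,.339,.073,213)
S=cam('side');cv2.imwrite('pics/g4.png',cv2.resize(S['frame'][300:420,150:290,::-1],(700,600)))"
```

```text
shift [0.0015 0.0104 0.0662] turn -0.0058 | tool ang -147.52 pos [0.6134 0.3374 0.0862] tilt [ 1.e-03  5.e-04 -1.e+00] F [ 0.5 -0.   0.4] w 55.3 j6 -94.6 t 7.45
```

View pics/g4.png

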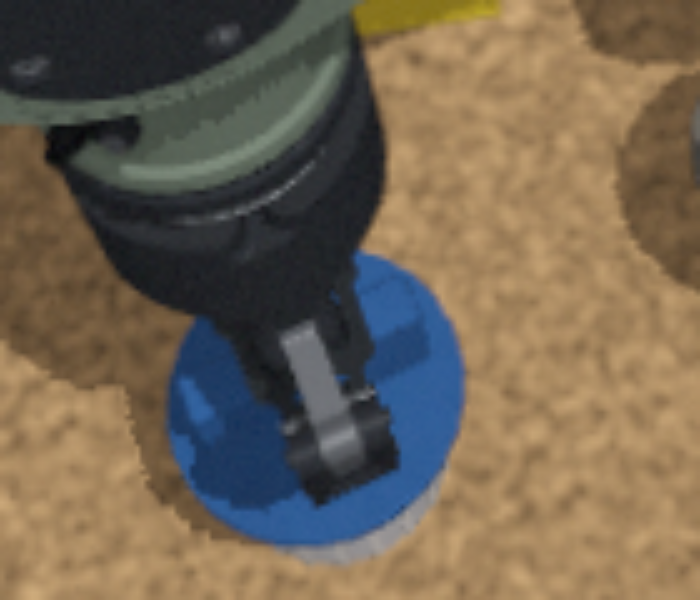

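The near finger sits at crop (345,450) on the near side of the bar, about midway along it. I'll lower 12 mm and close.

>>> step_arm:
  motion:
    - [-0.3,[0,0.01,0.03],-0.005]
    - [-0.3,[0,0.01,0.06],-0.005]
    - [-0.3,[0,0.01,0.06],-0.005]
    - [0.9,[0,0.01,0.06],-0.005]
    - [0.9,[0,0.01,0.06],-0.005]
    - [0.9,[0,0.01,0.06],-0.005]
    - [0.9,[0,0.01,0.06],-0.005]
    - [0.9,[0,0.01,0.06],-0.005]
    - [0.9,[0,0.01,0.06],-0.005]
  squeeze: 60

```text
time_s: 8.25
ee_pos: [0.6119, 0.339, 0.0736]
eef_rot: [0.0, -0.284, 0.959, 0.0]
force: [-0.1, -0.8, 0.4]
width: 0.174
```

```bash
python3 -c "
from h import *
go(.612,.339,.265,213)"
```

```text
shift [-8.000e-04 -5.000e-04 -9.572e-01] turn -0.0002 | tool ang -147.02 pos [0.6119 0.339  0.0736] tilt [ 5.e-04  2.e-04 -1.e+00] F [-0.1 -0.8  0.4] w 14.8 j6 -94.9 t 8.25
```

>>> step_arm:
  motion:
    - [0.9,[0,0,-0.1],0]
    - [0.9,[0,0,-0.25],0]
    - [0.9,[0,0,-0.45],0]
    - [0.9,[0,0,-0.65],0]
    - [0.9,[0,0,-0.85],0]
    - [0.9,[0,0,-1],0]
    - [0.9,[0,0,-1],0]

```text
time_s: 8.83
ee_pos: [0.614, 0.3402, 0.2816]
eef_rot: [0.007, -0.284, 0.959, 0.001]
force: [0.8, 0.4, -1.4]
width: 0.177
```

```bash
python3 -c "
from h import *
go(.4713,-.2437,.265,149.5)"
```

```text
shift [ 2.1891 -2.0603  0.055 ] turn 0.7054 | tool ang -147.01 pos [0.614  0.3402 0.2816] tilt [ 0.0125  0.0066 -0.9999] F [ 0.8  0.4 -1.4] w 15.1 j6 -94.9 t 8.8333
```

>>> step_arm:
  motion:
    - [0.9,[0.08,-0.08,0],0.03]
    - [0.9,[0.2,-0.19,0],0.06]
    - [0.9,[0.34,-0.32,0],0.1]
    - [0.9,[0.48,-0.45,0],0.14]
    - [0.9,[0.62,-0.58,0],0.18]
    - [0.9,[0.76,-0.71,0],0.22]
    - [0.9,[0.9,-0.84,0],0.26]
    - [0.9,[1,-0.94,0],0.3]
    - [0.9,[1,-0.94,0],0.34]

```text
time_s: 9.58
ee_pos: [0.544, 0.0673, 0.2722]
eef_rot: [-0.002, -0.017, 1.0, -0.002]
force: [0.3, -0.2, -3.0]
width: 0.177
```

```bash
python3 -c "
from h import *
go(.4713,-.2437,.265,149.5)"
```

```text
shift [ 0.416  -1.5416  0.0433] turn 0.3605 | tool ang -178.05 pos [0.544  0.0673 0.2722] tilt [-0.0035 -0.0038 -1.    ] F [ 0.3 -0.2 -3. ] w 15.0 j6 -85.9 t 9.5833
```

>>> step_arm:
  motion:
    - [0.9,[0.03,-0.12,0],0.04]
    - [0.9,[0.07,-0.28,0],0.08]
    - [0.9,[0.12,-0.44,0],0.12]
    - [0.9,[0.16,-0.6,0],0.16]
    - [0.9,[0.21,-0.76,0],0.2]
    - [0.9,[0.25,-0.9,0],0.24]
    - [0.9,[0.27,-1,0],0.28]
    - [0.9,[0.27,-1,0],0.32]
    - [0.9,[0.27,-1,0],0.35]

```text
time_s: 10.33
ee_pos: [0.4996, -0.1309, 0.2719]
eef_rot: [-0.001, 0.254, 0.967, -0.0]
force: [1.0, -0.0, -2.3]
width: 0.181
```

```bash
python3 -c "
from h import *
go(.4713,-.2437,.22,149.5)"
```

```text
shift [-0.1548 -0.5606  0.2596] turn 0.0118 | tool ang 150.56 pos [ 0.4996 -0.1309  0.2719] tilt [-2.5e-03  6.0e-04 -1.0e+00] F [ 1.  -0.  -2.3] w 15.4 j6 -76.5 t 10.3333
```

>>> step_arm:
  motion:
    - [0.9,[-0.04,-0.15,0],0.012]
    - [0.9,[-0.08,-0.3,0],0.012]
    - [0.9,[-0.12,-0.45,0.05],0.012]
    - [0.9,[-0.155,-0.56,0.1],0.012]
    - [0.9,[-0.155,-0.56,0.18],0.012]
    - [0.9,[-0.155,-0.56,0.26],0.012]
    - [0.9,[-0.155,-0.56,0.26],0.012]
    - [0.9,[-0.155,-0.56,0.26],0.012]
    - [0.9,[-0.155,-0.56,0.26],0.012]

```text
time_s: 11.08
ee_pos: [0.4735, -0.2425, 0.2216]
eef_rot: [0.0, 0.26, 0.966, -0.0]
force: [0.1, -0.0, -2.9]
width: 0.177
```

Run:
```python
from h import *
go(.4713,-.2437,.19,149.5)
S=cam('side','s5');o=r.observe()['ee_pos']
cv2.imwrite('pics/g5.png',cv2.resize(S['frame'][60:190,250:400,::-1],(690,598),interpolation=cv2.INTER_CUBIC))
f=lambda P:((np.array(proj(S,P))-[250,60])*4.6).round(1)
print('port',f([.4713,-.2437,.11]),'cap edge ctr',f([o[0],o[1],o[2]-.0076]))
a=np.radians(-30.5);d=np.array([np.cos(a),np.sin(a),0])*.0505
for s in(1,-1):print(f(np.array([.4713,-.2437,.11])+s*d))
```

```text
shift [ 0.0065 -0.0108  0.158 ] turn 0.0037 | tool ang 149.83 pos [ 0.4735 -0.2425  0.2216] tilt [ 2.e-04 -2.e-04 -1.e+00] F [ 0.1 -0.  -2.9] w 15.1 j6 -88.2 t 11.0833
port [354.2 300. ] cap edge ctr [365.2 119.9]
[272.  263.8]
[440.  337.9]
```

View pics/g5.png

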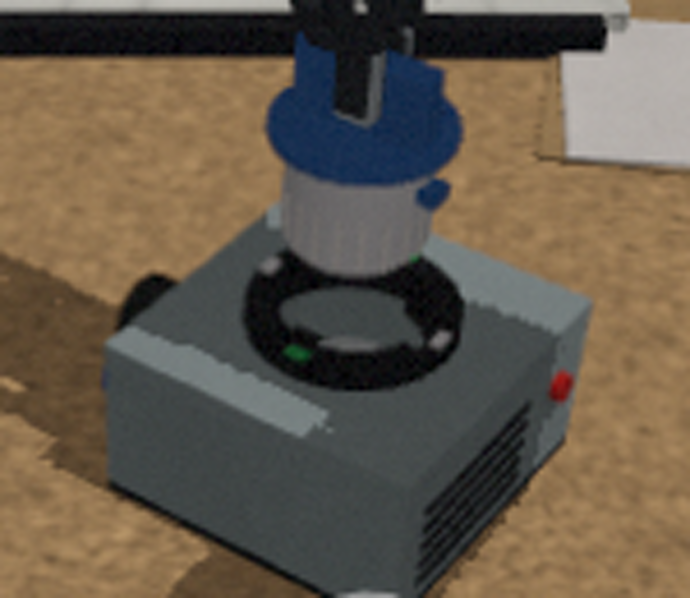

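The picture confirms that the port's marks match the predictions to under 1 px: (270,264) and (441,339). The cap is centred on the tool axis. I'll lower in steps, watching the force.

>>> step_arm:
  motion:
    - [0.9,[0.007,-0.01,0.03],0.003]
    - [0.9,[0.007,-0.01,0.08],0.003]
    - [0.9,[0.007,-0.01,0.13],0.003]
    - [0.9,[0.007,-0.01,0.16],0.003]
    - [0.9,[0.007,-0.01,0.19],0.003]
    - [0.9,[0.007,-0.01,0.22],0.003]
    - [0.9,[0.007,-0.01,0.25],0.003]
    - [0.9,[0.007,-0.01,0.28],0.003]
    - [0.9,[0.007,-0.01,0.28],0.003]

```text
time_s: 11.88
ee_pos: [0.4704, -0.2433, 0.1639]
eef_rot: [-0.001, 0.263, 0.965, 0.0]
force: [-1.1, 0.4, -3.0]
width: 0.177
```

```bash
python3 -c "
from h import *
go(.4713,-.2437,.142,149.5)"
```

```text
shift [-0.0052  0.0003  0.1094] turn 0.0004 | tool ang 149.54 pos [ 0.4704 -0.2433  0.1639] tilt [-0.0022  0.0011 -1.    ] F [-1.1  0.4 -3. ] w 15.1 j6 -88.1 t 11.8833
```

>>> step_arm:
  motion:
    - [0.9,[-0.002,0,0.03],0]
    - [0.9,[-0.002,0,0.06],0]
    - [0.9,[-0.002,0,0.09],0]
    - [0.9,[-0.002,0,0.11],0]
    - [0.9,[-0.002,0,0.11],0]
    - [0.9,[-0.002,0,0.11],0]

```text
time_s: 12.38
ee_pos: [0.471, -0.2437, 0.1428]
eef_rot: [-0.001, 0.263, 0.965, 0.0]
force: [-0.1, 0.0, -3.5]
width: 0.174
```

```bash
python3 -c "
from h import *
go(.4713,-.2437,.125,149.5);print(r.observe()['moment'])"
```

```text
shift [-0.0014  0.0007  0.0891] turn 0.0004 | tool ang 149.54 pos [ 0.471  -0.2437  0.1428] tilt [-1.3e-03  5.0e-04 -1.0e+00] F [-0.1  0.  -3.5] w 14.8 j6 -88.1 t 12.3833
[ 0.16323212  0.18454186 -0.00169472]
```

>>> step_arm:
  motion:
    - [0.9,[0,0,0.02],0]
    - [0.9,[0,0,0.04],0]
    - [0.9,[0,0,0.055],0]
    - [0.9,[0,0,0.07],0]
    - [0.9,[0,0,0.08],0]
    - [0.9,[0,0,0.085],0]
    - [0.9,[0,0,0.085],0]
    - [0.9,[0,0,0.085],0]

```text
time_s: 13.05
ee_pos: [0.4711, -0.2437, 0.1277]
eef_rot: [0.0, 0.263, 0.965, -0.0]
force: [-5.0, 2.3, 7.8]
width: 0.173
```

```bash
python3 -c "
from h import *
go(.4713,-.2437,.1255,59.5);print(r.observe()['moment'])"
```

```text
shift [-0.0007  0.0005  0.0109] turn 1.0003 | tool ang 149.53 pos [ 0.4711 -0.2437  0.1277] tilt [ 2.e-04 -1.e-04 -1.e+00] F [-5.   2.3  7.8] w 14.7 j6 -88.1 t 13.05
[ 0.50592164  0.82683863 -0.00437632]
```

Depth is 10.9 mm and the force matches the spring. About 5 N acts sideways along tool +x, so I'll ease off that way and push 2.5 mm deeper.

>>> step_arm:
  motion:
    - [0.9,[0.005,0,0.005],0]
    - [0.9,[0.005,0,0.01],0]
    - [0.9,[0.005,0,0.013],0]
    - [0.9,[0.005,0,0.013],0]
    - [0.9,[0.005,0,0.013],0]

```text
time_s: 13.47
ee_pos: [0.471, -0.2437, 0.1256]
eef_rot: [0.001, 0.263, 0.965, -0.0]
force: [-4.8, 2.0, 9.3]
width: 0.171
```

```bash
python3 -c "
from h import *
go(.4713,-.2437,.1255,59.5);print(r.observe()['moment'])"
```

```text
shift [-0.0012  0.0006  0.0007] turn 1.0003 | tool ang 149.53 pos [ 0.471  -0.2437  0.1256] tilt [ 0.0021 -0.0013 -1.    ] F [-4.8  2.   9.3] w 14.6 j6 -88.1 t 13.4667
[ 0.51080047  0.70926798 -0.01791597]
```

>>> step_arm:
  motion:
    - [0.9,[0.002,0,0],0.03]
    - [0.9,[0.002,0,0],0.07]
    - [0.9,[0.002,0,0],0.11]
    - [0.9,[0.002,0,0],0.15]
    - [0.9,[0.002,0,0],0.19]
    - [0.9,[0.002,0,0],0.23]
    - [0.9,[0.002,0,0],0.25]
    - [0.9,[0.002,0,0],0.25]

```text
time_s: 14.13
ee_pos: [0.4718, -0.2427, 0.1257]
eef_rot: [0.002, 0.446, 0.895, 0.001]
force: [-1.2, 5.5, 10.1]
width: 0.178
```

```bash
python3 -c "
from h import *
go(.4713,-.2437,.1255,59.5);print(r.observe()['moment'])"
```

```text
shift [-0.0025 -0.0052  0.0007] turn 0.7496 | tool ang 126.97 pos [ 0.4718 -0.2427  0.1257] tilt [ 0.0044 -0.     -1.    ] F [-1.2  5.5 10.1] w 15.2 j6 -65.6 t 14.1333
[0.96418153 0.11934155 0.05450002]
```

>>> step_arm:
  motion:
    - [0.9,[0,0,0],0.04]
    - [0.9,[0,0,0],0.09]
    - [0.9,[0,0,0],0.14]
    - [0.9,[0,0,0],0.19]
    - [0.9,[0,0,0],0.24]
    - [0.9,[0,0,0],0.29]
    - [0.9,[0,0,0],0.34]
    - [0.9,[0,0,0],0.39]
    - [0.9,[0,0,0],0.44]
    - [0.9,[0,0,0],0.48]
    - [0.9,[0,0,0],0.5]
    - [0.9,[0,0,0],0.5]

```text
time_s: 15.13
ee_pos: [0.4744, -0.2427, 0.1263]
eef_rot: [0.004, 0.755, 0.656, 0.004]
force: [5.0, 7.1, 8.3]
width: 0.173
```

```bash
python3 -c "
from h import *
go(.4713,-.2437,.1255,59.5);print(r.observe()['moment'])"
```

```text
shift [-0.0073 -0.0146  0.004 ] turn 0.2495 | tool ang 81.96 pos [ 0.4744 -0.2427  0.1263] tilt [ 1.020e-02 -6.000e-04 -9.999e-01] F [5.  7.1 8.3] w 14.7 j6 -20.6 t 15.1333
[ 1.26120262 -0.76529243  0.18164868]
```

The lateral drift suggests the filter's axis is about 2 mm off the TCP along tool −x. I'll shift the commanded pose to relieve it and finish the turn.

>>> step_arm:
  motion:
    - [0.9,[0.005,0.003,0.004],0]
    - [0.9,[0.009,0.006,0.004],0.02]
    - [0.9,[0.009,0.008,0.004],0.06]
    - [0.9,[0.009,0.01,0.004],0.1]
    - [0.9,[0.009,0.01,0.004],0.14]
    - [0.9,[0.009,0.01,0.004],0.18]
    - [0.9,[0.009,0.01,0.004],0.22]
    - [0.9,[0.009,0.01,0.004],0.25]
    - [0.9,[0.009,0.01,0.004],0.25]
    - [0.9,[0.009,0.01,0.004],0.25]

```text
time_s: 15.97
ee_pos: [0.4751, -0.2429, 0.1254]
eef_rot: [0.003, 0.868, 0.496, 0.002]
force: [0.2, 1.0, 9.8]
width: 0.175
```

```bash
python3 -c "
from h import *
go(.4736,-.2423,.1325,59.5);print(r.observe()['moment'])"
```

```text
shift [-0.0009 -0.0076 -0.0355] turn 0.0004 | tool ang 59.54 pos [ 0.4751 -0.2429  0.1254] tilt [ 0.007  -0.0038 -1.    ] F [0.2 1.  9.8] w 14.8 j6 2.1 t 15.9667
[0.11576127 0.06231181 0.02561774]
```

Lateral force is gone. Now I'll let it rise slowly.

>>> step_arm:
  motion:
    - [0.9,[0,0,-0.008],0]
    - [0.9,[0,0,-0.016],0]
    - [0.9,[0,0,-0.024],0]
    - [0.9,[0,0,-0.032],0]
    - [0.9,[0,0,-0.036],0]
    - [0.9,[0,0,-0.036],0]
    - [0.9,[0,0,-0.036],0]

```text
time_s: 16.55
ee_pos: [0.475, -0.2429, 0.1321]
eef_rot: [0.003, 0.868, 0.496, 0.002]
force: [1.0, 0.8, 7.1]
width: 0.18
```

```bash
python3 -c "
from h import *
go(.4736,-.2423,.1325,59.5);print(r.observe()['moment'])"
```

```text
shift [-0.0008 -0.0077 -0.0018] turn 0.0004 | tool ang 59.53 pos [ 0.475  -0.2429  0.1321] tilt [ 0.0068 -0.0036 -1.    ] F [1.  0.8 7.1] w 15.3 j6 2.1 t 16.55
[-0.00628923 -0.15193267  0.05461147]
```

>>> step_arm:
  motion:
    - [0.9,[0,0,-0.005],0]
    - [0.9,[0,0,-0.008],0]
    - [0.9,[0,0,-0.008],0]
    - [0.9,[0,0,-0.008],0]
    - [0.9,[0,0,-0.008],0]

```text
time_s: 16.97
ee_pos: [0.4749, -0.2429, 0.1324]
eef_rot: [0.003, 0.868, 0.496, 0.002]
force: [3.8, -1.1, 0.2]
width: 0.175
```

```bash
python3 -c "
from h import *
go(.4736,-.2423,.1325,59.5);print(r.observe()['moment'])"
```

```text
shift [-0.0006 -0.0073 -0.0004] turn 0.0004 | tool ang 59.53 pos [ 0.4749 -0.2429  0.1324] tilt [ 0.0059 -0.0031 -1.    ] F [ 3.8 -1.1  0.2] w 14.9 j6 2.1 t 16.9667
[-0.40204476 -0.90006685 -0.0295044 ]
```

The force fell from 7 N to about 0 with only 0.3 mm of rise, so the lugs are against the pocket roof. I'll release and withdraw.

>>> step_arm:
  motion:
    - [0.5,[0,0,0],0]
    - [0,[0,0,0],0]
    - [-0.3,[0,0,0],0]
    - [-0.3,[0,0,0],0]
    - [-0.3,[0,0,-0.1],0]
    - [-0.3,[0,0,-0.25],0]
    - [-0.3,[0,0,-0.4],0]
    - [-0.3,[0,0,-0.6],0]
    - [-0.3,[0,0,-0.8],0]
    - [-0.3,[0,0,-0.8],0]

```text
time_s: 17.8
ee_pos: [0.4753, -0.2432, 0.3]
eef_rot: [0.007, 0.868, 0.496, 0.004]
force: [1.4, 0.2, 1.1]
width: 0.651
```

>>> step_arm:
  motion:
    - [-0.3,[-0.1,0.2,0],0]
    - [-0.3,[-0.2,0.4,0],0]
    - [-0.3,[-0.3,0.6,0],0]
    - [-0.3,[-0.4,0.8,0],0]
    - [-0.3,[-0.6,0.9,0],0]
    - [-0.3,[-0.8,0.9,0],0]
    - [-0.3,[-1,0.9,0],0]
    - [-0.3,[-1,0.9,0],0]

```text
time_s: 18.47
ee_pos: [0.5225, -0.5111, 0.2896]
eef_rot: [-0.0, 0.869, 0.494, -0.002]
force: [-0.1, 0.9, -0.1]
width: 0.652
```

Run:
```python
from h import *
go(.4736,-.2423,.1325,59.5)
T=cam('top','t6');S=cam('side','s6')
a=cv2.resize(T['frame'][:,:,::-1],(400,300));b=cv2.resize(S['frame'][80:190,255:385,::-1],(390,330),interpolation=cv2.INTER_CUBIC);c=cv2.resize(T['frame'][185:325,345:485,::-1],(290,290),interpolation=cv2.INTER_CUBIC)
o=np.zeros((595,795,3),np.uint8);o[:300,:400]=a;o[:330,402:792]=b;o[302:592,:290]=c
d=cv2.resize(S['frame'][:,:,::-1],(347,260));o[332:592,402:749]=d
cv2.imwrite('pics/g6.png',o)
```

```text
shift [ 1.0321 -0.896   0.7841] turn -0.0032 | tool ang 59.21 pos [ 0.5225 -0.5111  0.2896] tilt [-0.0039 -0.0016 -1.    ] F [-0.1  0.9 -0.1] w 55.4 j6 -14.4 t 18.4667
```

View pics/g6.png

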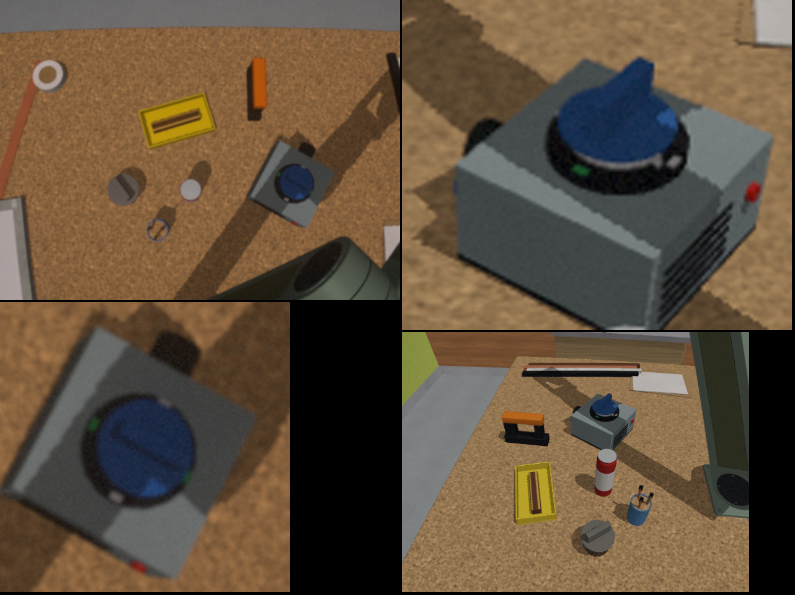

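The last picture shows the bar lying along the line of the green marks, both at about 31° in the crop. The off-cut is flat in the tray and all bystanders are standing where they were.

```bash
python3 -c "
from workcell import r
print(r.finish_job())"
```

```text
the job is handed in; nothing more can be done
None
```

The off-cut is lying flat in the yellow tray, and the fresh filter is locked in the port. I handed the job in at about 18.5 s of the 61 s allowed. I cleared the off-cut first, then lowered the filter through the slots, pushed it about 13 mm against the spring, turned it 90° clockwise, let it rise and let go.

**Last checks:**
- **Lock:** the upward force fell from 7 N to about 0 with only 0.3 mm of further rise, at the filter height expected when locked. This shows the lugs against the pocket roof.
- **Alignment:** in the final picture, the filter's bar lies along the line of the green pocket marks, to within what I can read.
- **Other objects:** the spent filter, spray can, brush pot and stapler stand where they were, and the arm is clear of everything.

**What did not go to plan:**
- **Sideways force:** during the turn it reached about 9 N because the filter sat about 2 mm off the tool's centre. I corrected it mid-turn and it went down to about 1 N. It was about 4 N just before I let go.
- **Off-cut release:** by my estimate it dropped about 15 mm, because the arm stopped short of the commanded height. It landed flat.

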